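# Power up the listening corner of a record-fair stall

## Robot

A 7-joint arm with a two-finger parallel gripper is mounted at the origin on the work surface. World frame = base frame: x ahead of the robot, y to its left, z up, the work surface at z = 0. Lengths are in m, angles in rad, forces in N, time in s.
With the tool pointing down it reaches from about 0.4 to 0.925 m from the base axis. Payload 4.1 kg.
Tool frame: the origin (TCP) lies midway between the tips of the shut fingers; the grasp point (between the pads) lies tcp_to_grasp behind it (tcp_to_grasp is the distance from the TCP to the grasp point, in m); z points along the fingers, y is the direction in which the jaws open and shut (so a half turn about z gives the same grasp; the last joint's range is limited). The gripper opens to 85 mm and grips with 20 to 120 N. Pads are 22 mm wide; open, the fingers measure 114 mm over their backs; the gripper's body (76 mm by 85 mm) begins 54 mm behind the grasp point. The pads swing forward as they close: fully open they stand 13 mm farther back than shut.
Start: joints at [1.154, 0.398, 0.045, 1.537, -0.019, 1.207, -0.051], TCP at [0.203, -0.617, 0.231] pointing down, gripper open.
Joint ranges: [-2.82, 2.82], [-0.49, 2.23], [-1.37, 1.46], [0, 2.46], [-1.36, 4.5], [0.23, 2], [-2.94, 2.94]. Speed limits (rad/s): [2.57, 2.57, 3.14, 3.14, 3.14, 3.14, 3.14].

## Interface

Orientations are given as a unit quaternion [x, y, z, w].
In Python, from bench import get_state, camera, camera_model, sign_off, tcp_to_grasp gives the robot as it stands.
- The arm moves only by the tool apply_moves, never from a script. Its argument "increments" is one flat list of numbers, 6 for each row, row after row: the shift along the tool's x, y, z in m, then the turn, a rotation vector about the tool's x, y, z in rad. A call has 1 to 8 rows; each row shifts and turns the pose as measured when the row begins, along the tool's axes as they then stand; what a row does not reach is not made up. A row lasts 1/10 s, in which the tool goes at most 50 mm and 8.59 degrees, less where a joint would pass 70% of its speed; a pose out of reach is approached as far as the arm can. A call with a gripper value outside its range is refused whole. "claw" is the finger opening in m, from 0 to 0.0854, set as the call begins (left out, the last holds). The fingers move at their own pace and stop on an object; "newtons" is the grip in N (left out, the last holds). Time passes only in rows, so rows that do not move let the fingers close. It gives the time, the measured TCP pose, the force and the opening at its end, in the units of the state.
- get_state(): the state, without advancing time (a new reading comes with each control period).
- camera(name): name is "side" or "top"; returns (picture, depth): 384x512x3 uint8, blue, green, red; 384x512 float32, m along the optical axis (not along the pixel's ray), 0 where there is no reading.
- camera_model(name): a dict with "fx", "fy", "cx", "cy" (pixels), "dist_coeffs" ([k1, k2, p1, p2, k3] as OpenCV has them; the pictures are not rectified), "eye" and "rotation" of the camera in the world. Camera axes: x right, y down, z forward; pixel columns grow to the right and rows downward; lengths in m; the calibration is good to about 2 mm. A picture is of the moment at which its call begins. camera_model takes no time and is no camera call.
- sign_off(): hands the job in, once; it reports no verdict.
The state is a dict: "t": time; "qpos": joint angles; "dq": joint speeds; "joint_efforts": joint torques, N m; "eef_pos": TCP position; "tool_rot": TCP orientation; "force": force on the tool from outside, world axes, zero at the start; "moment": the same for the moment, N m; "grip_width": opening from 0.0 (shut) to 1.0 (fully open).
Only numpy, scipy, OpenCV 4.12 (cv2) and the standard library are available. Lean on these libraries where they do the work, as an engineer would, in place of code of your own. Each camera call takes 0.05 s, during which the arm holds its last target. There are 200 camera calls.

## Task

Switch on the listening corner for the next customer by pressing three push buttons with a fingertip, in this order: the red one on the orange battery box, then the blue one on the round disc player, then the green one on the amplifier. Press each lightly, well down, so that it stays down by itself, and leave the loudspeaker's yellow button off. Do not pick up, tip or shove the devices or anything else on the table.

Things in the scene. Friction and masses are not known exactly. Their poses are not given: they have to be found in the camera images.
- battery_box: The orange battery box with black end bands, 100 x 70 x 42 mm, 0.6 kg; stands loose on the table. Origin: centre of its underside; z up, -x is its front.
- battery_box_top (a point): Centre of the top of the red round push button (26 mm across) on the battery box; button stands 17 mm proud of the case top, -18 mm along the device's own x from its middle, so this point is 59 mm above the table when out. It goes down with the button.
- battery_box_button (a joint): Travel of the red button in m: 0 out (off), 0.010 fully down (on); counts as on beyond 0.006. About 2.5 N straight down moves it; it has no spring and stays where it is left; at 0.010 it meets a hard stop (press slowly: over 25 N on a device is too hard), still 7 mm proud of the case.
- disc_player: The round silver portable disc player, 128 mm across, 26 mm high (with a thin grey lid disc on top, 27 mm), 0.4 kg; stands loose on the table. Origin: centre of its underside; z up, -x is its front.
- disc_player_top (a point): Centre of the top of the blue round push button (26 mm across) on the disc player; button stands 17 mm proud of the case top, -34 mm along the device's own x from its middle, so this point is 43 mm above the table when out. It goes down with the button.
- disc_player_button (a joint): Travel of the blue button in m: 0 out (off), 0.010 fully down (on); counts as on beyond 0.006. About 2.5 N straight down moves it; it has no spring and stays where it is left; at 0.010 it meets a hard stop (press slowly: over 25 N on a device is too hard), still 7 mm proud of the case.
- amplifier: The dark metal headphone amplifier with a silver front, 100 x 85 x 36 mm, 0.7 kg; stands loose on the table. Origin: centre of its underside; z up, -x is its front.
- amplifier_top (a point): Centre of the top of the green round push button (26 mm across) on the amplifier; button stands 17 mm proud of the case top, -15 mm along the device's own x from its middle, so this point is 53 mm above the table when out. It goes down with the button.
- amplifier_button (a joint): Travel of the green button in m: 0 out (off), 0.010 fully down (on); counts as on beyond 0.006. About 2.5 N straight down moves it; it has no spring and stays where it is left; at 0.010 it meets a hard stop (press slowly: over 25 N on a device is too hard), still 7 mm proud of the case.
- loudspeaker: The small wooden loudspeaker with a grey cloth front, 85 x 100 x 60 mm, 0.7 kg; stands loose on the table. Origin: centre of its underside; z up, -x is its front.
- loudspeaker_top (a point): Centre of the top of the yellow round push button (26 mm across) on the loudspeaker; button stands 17 mm proud of the case top, 0 mm along the device's own x from its middle, so this point is 77 mm above the table when out. It goes down with the button.
- loudspeaker_button (a joint): Travel of the yellow button in m: 0 out (off), 0.010 fully down (on); counts as on beyond 0.006. About 2.5 N straight down moves it; it has no spring and stays where it is left; at 0.010 it meets a hard stop (press slowly: over 25 N on a device is too hard), still 7 mm proud of the case.
- case_stack: Bystander, loose: stack of four disc cases, 125 x 142 x 40 mm. Origin: at its underside, near its middle.
- mug: Bystander, loose: blue mug, 80 mm across, 90 mm high, handle at its +y. Origin: at its underside, near its middle.
- spray: Bystander, loose: small clear bottle with blue cap, 36 mm across, 100 mm high. Origin: at its underside, near its middle.
- marker: Bystander, loose: marker pen lying along its x, 130 x 14 mm, 15 mm high. Origin: at its underside, near its middle.
- headphones: Bystander, loose: black headphones lying flat, about 115 x 222 mm, 30 mm high. Origin: at its underside, near its middle.
Things that resemble listed ones, but are neither listed nor needed, are in the scene too. Leave any pink look-alike of the battery_box alone.

How it is judged:
By the outcome, as a careful person would: the job done as asked, in the order asked, and still so for the second after the job is handed in, with the robot touching nothing.
It also fails if it takes over 56 s, if anything falls off the work surface, if the arm or the gripper's body presses on something with over 40 N, if the wrist force passes 120 N, or if a joint passes its speed limit or range.

## Working session

There is one attempt and no reset: what is moved stays moved. The work goes in short steps, Python scripts to look and compute and a tool call to move; the robot and the scene stay as the last step left them, time stands still between calls to the robot, and variables do not carry over. Pictures are saved under pics/ and viewed, about 8 in all and at most 12, crops included, and the job is handed in when it is done.

Besides the shell and the picture viewer there is one more tool, called after "Call:" as name(argument=value, ...), one argument or row to a line, values as JSON. apply_moves: Moves the arm, as the interface text tells. Its arguments: {"type":"object","properties":{"increments":{"type":"array"},"claw":{"type":"number"},"newtons":{"type":"number"}},"required":["increments"]}

```bash
mkdir -p pics
cat > h.py <<'E'
import numpy as np, cv2
from bench import *
def world(name,u,v,depth=None,z=None):
    m=camera_model(name);K=np.array([[m['fx'],0,m['cx']],[0,m['fy'],m['cy']],[0,0,1.]])
    p=cv2.undistortPoints(np.array([[[u,v]]],float),K,np.array(m['dist_coeffs'],float))[0,0]
    d=np.array(m['rotation']).reshape(3,3)@np.array([p[0],p[1],1.]);e=np.array(m['eye'])
    s=depth if z is None else (z-e[2])/d[2]
    return e+s*d
E
python3 - <<'E'
from h import *
for n in('top','side'):
    p,d=camera(n);np.save(f'pics/{n}_d.npy',d);cv2.imwrite(f'pics/{n}_raw.png',p)
    cv2.imwrite(f'pics/{n}0.png',cv2.resize(p,(800,600),interpolation=cv2.INTER_CUBIC))
    m=camera_model(n);print(m)
print(get_state(),tcp_to_grasp)
E
```

```text
{'fx': 452.66826368040705, 'fy': 452.66826368040705, 'cx': 259.58548710188586, 'cy': 198.4172735286566, 'dist_coeffs': array([-0.01487684,  0.        ,  0.        ,  0.        ,  0.        ]), 'eye': array([0.31282415, 0.05635281, 1.22394524]), 'rotation': array([-0.6931811 ,  0.71253924, -0.07861589,  0.0748821 ])}
{'fx': 353.95810689581094, 'fy': 353.95810689581094, 'cx': 257.1580542835712, 'cy': 193.15313917600102, 'dist_coeffs': array([-0.04579803,  0.        ,  0.        ,  0.        ,  0.        ]), 'eye': array([0.20016194, 0.82447965, 0.62560438]), 'rotation': array([-0.20615164,  0.85383054, -0.46722189,  0.10088909])}
{'t': 0.1, 'qpos': array([ 1.15399784,  0.39912808,  0.04500793,  1.53772563, -0.01867532,
        1.20688795, -0.05070762]), 'dq': array([ 0.00013144, -0.00192688,  0.00333481, -0.00295614, -0.00074692,
        0.00217285, -0.00085014]), 'joint_efforts': array([ 3.33882221e-03, -4.76261473e+01,  1.37003314e+00, -2.54946238e+01,
        1.19383718e-02,  5.07522971e-03,  4.07053037e-06]), 'eef_pos': array([ 0.20297096, -0.61691702,  0.2303729 ]), 'tool_rot': array([ 9.87390619e-01,  1.58300409e-01, -2.01852234e-04, -8.40288527e-04]), 'force': array([ 0.36205133, -0.66584476,  0.55600933]), 'moment': array([ 0.01081645, -0.0180097 ,  0.02269318]), 'grip_width': 0.9993635329401044} 0.0187
```

View pics/top0.png

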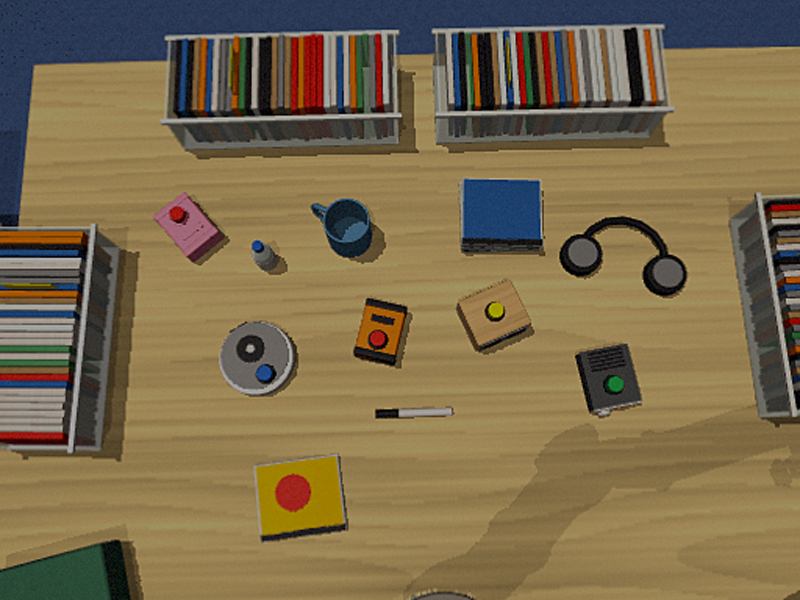

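View pics/side0.png

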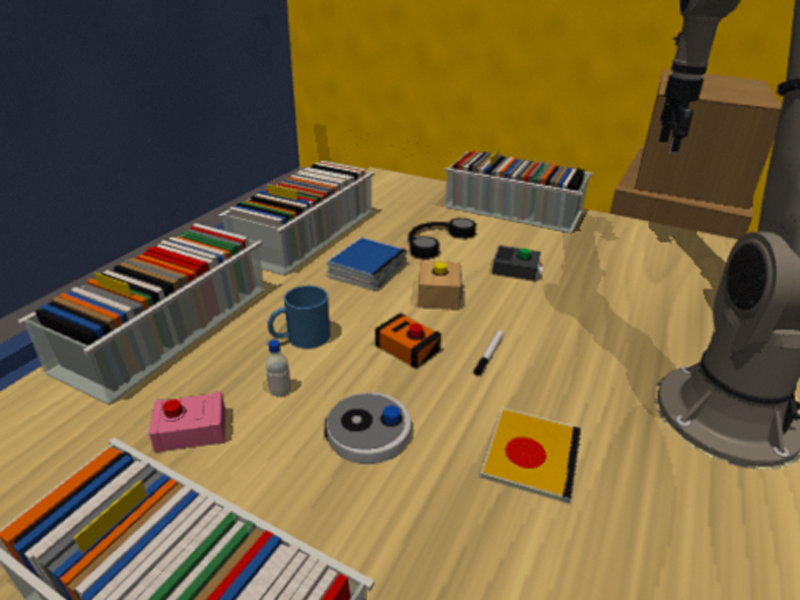

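The top view (800x600) shows the red button on the orange box at (377,339), blue on the disc player at (265,373), green on the amplifier at (615,384), and yellow on the loudspeaker at (495,311). The pink look-alike is far away at (190,226). Next I refine the centroids and convert them to world positions.

```bash
sed -i "s/np.array(m\['rotation'\]).reshape(3,3)@/Rotation.from_quat(m['rotation']).as_matrix()@/; 1a from scipy.spatial.transform import Rotation" h.py
python3 - <<'E'
from h import *
S={'red':(59,(377,339),(416,331),(0,)),'blue':(43,(265,373),(391,415),(110,)),'green':(53,(615,384),(524,254),(65,)),'yel':(77,(495,311),(440,269),(30,))}
for n,i in(('top',1),('side',2)):
    p=cv2.imread(f'pics/{n}_raw.png');d=np.load(f'pics/{n}_d.npy');h=cv2.cvtColor(p,cv2.COLOR_BGR2HSV).astype(int)
    for k,s in S.items():
        u,v=np.array(s[i])*.64; u0,v0=int(u)-12,int(v)-12
        w=h[v0:v0+25,u0:u0+25]; dd=d[v0:v0+25,u0:u0+25]
        hd=abs((w[...,0]-s[3][0]+90)%180-90)
        ok=(hd<(5 if k=='red' else 12))&(w[...,1]>150)
        ys,xs=np.nonzero(ok)
        P=np.array([world(n,x+u0,y+v0,depth=dd[y,x]) for y,x in zip(ys,xs)])
        T=P[abs(P[:,2]-s[0]/1000)<.005]
        c=np.array([xs.mean()+u0,ys.mean()+v0])
        print(n,k,len(xs),c.round(1),'plane',world(n,*c,z=s[0]/1000).round(4),'depthtop',len(T),T.mean(0).round(4) if len(T) else P[:,2].round(3), (T[:,:2].max(0)-T[:,:2].min(0)).round(3) if len(T) else '', ((T[:,:2].max(0)+T[:,:2].min(0))/2).round(4) if len(T) else '')
print(Rotation.from_quat(get_state()['tool_rot']).as_matrix().round(3))
E
```

```text
top red 89 [240.8 217.1] plane [0.5216 0.097  0.059 ] depthtop 74 [0.5235 0.0959 0.0587] [0.025 0.024] [0.5234 0.0953]
top blue 88 [169.2 238.6] plane [0.4723 0.2862 0.043 ] depthtop 77 [0.4727 0.2875 0.0426] [0.024 0.024] [0.4729 0.2883]
top green 94 [393.  245.6] plane [ 0.4366 -0.2961  0.053 ] depthtop 77 [ 0.4372 -0.2978  0.0529] [0.024 0.025] [ 0.437  -0.2983]
top yel 95 [316.9 198.2] plane [ 0.5627 -0.1021  0.077 ] depthtop 71 [ 0.563  -0.1018  0.0768] [0.023 0.023] [ 0.5626 -0.1016]
side red 74 [265.7 212. ] plane [0.5181 0.109  0.059 ] depthtop 39 [0.5226 0.0998 0.0583] [0.022 0.026] [0.5233 0.0986]
side blue 116 [250.  265.4] plane [0.4693 0.2954 0.043 ] depthtop 74 [0.4716 0.2892 0.042 ] [0.025 0.024] [0.4715 0.2876]
side green 39 [335.3 162.2] plane [ 0.4337 -0.2805  0.053 ] depthtop 20 [ 0.4364 -0.2938  0.0521] [0.019 0.029] [ 0.4362 -0.2956]
side yel 70 [281.3 171.2] plane [ 0.5587 -0.0906  0.077 ] depthtop 33 [ 0.5611 -0.1     0.0761] [0.024 0.028] [ 0.5609 -0.1024]
[[ 0.95   0.313 -0.001]
 [ 0.313 -0.95   0.002]
 [-0.    -0.002 -1.   ]]
```

Call:
apply_moves(
  increments=[0.03, -0.033, 0, 0, 0, 0, 0.03, -0.033, 0, 0, 0, 0, 0.03, -0.033, 0, 0, 0, 0, 0.03, -0.033, 0, 0, 0, 0, 0.03, -0.033, 0, 0, 0, 0, 0.03, -0.033, 0, 0, 0, 0, 0.03, -0.033, 0, 0, 0, 0, 0.03, -0.033, 0, 0, 0, 0],
  claw=0,
  newtons=20,
)

```text
t: 0.9
eef_pos: [0.348, -0.2844, 0.2254]
tool_rot: [0.988, 0.151, -0.003, -0.002]
force: [0.5, 0.3, 0.1]
grip_width: 0.003
```

Call:
apply_moves(
  increments=[0.035, -0.035, 0, 0, 0, 0, 0.035, -0.035, 0, 0, 0, 0, 0.035, -0.037, 0, 0, 0, 0, 0.035, -0.037, 0, 0, 0, 0, 0.035, -0.037, 0, 0, 0, 0, 0.035, -0.037, 0, 0, 0, 0, 0.035, -0.035, 0, 0, 0, 0, 0.02, -0.02, 0, 0, 0, 0],
)

```text
t: 1.7
eef_pos: [0.5156, 0.0593, 0.224]
tool_rot: [0.988, 0.152, -0.003, -0.002]
force: [1.0, -0.4, 0.5]
grip_width: 0.002
```

```bash
cat > g.py <<'E'
import sys
from h import *
s=get_state();R=Rotation.from_quat(s['tool_rot']);t=np.array([float(a) for a in sys.argv[1:4]])
print(s['t'],s['eef_pos'].round(4),'tool-shift',R.inv().apply(t-s['eef_pos']).round(4),'turn to down',(R.inv()*Rotation.from_quat([.9877,.1564,0,0])).as_rotvec().round(3),'q',s['qpos'].round(2),'F',s['force'].round(2),'dq',abs(s['dq']).max().round(3))
E
python3 g.py .523 .096 .08
```

```text
1.7 [0.5156 0.0593 0.224 ] tool-shift [ 0.0189 -0.0322  0.144 ] turn to down [-0.004  0.006 -0.009] q [ 0.27  0.2  -0.53  1.84  0.11  1.14 -1.57] F [ 0.99 -0.44  0.46] dq 0.621
```

Call:
apply_moves(
  increments=[0.015, -0.02, 0, 0, 0, 0, 0.003, -0.008, 0.03, 0, 0, 0, 0, 0, 0.035, 0, 0, 0, 0, 0, 0.035, 0, 0, 0, 0, 0, 0.02, 0, 0, 0, 0, 0, 0.005, 0, 0, 0, 0, 0, 0, 0, 0, 0],
)

```text
t: 2.4
eef_pos: [0.5249, 0.1016, 0.0943]
tool_rot: [0.987, 0.158, -0.003, -0.004]
force: [0.1, -0.3, -0.4]
grip_width: -0.001
```

```bash
python3 g.py .523 .096 .066
```

```text
2.4 [0.5249 0.1016 0.0943] tool-shift [-0.0034  0.005   0.0282] turn to down [-0.008  0.004  0.003] q [ 0.16  0.38 -0.52  1.94  0.23  0.88 -1.73] F [ 0.13 -0.28 -0.44] dq 0.005
```

Call:
apply_moves(
  increments=[-0.003, 0.005, 0, 0, 0, 0, 0, 0, 0.012, 0, 0, 0, 0, 0, 0.01, 0, 0, 0, 0, 0, 0.004, 0, 0, 0, 0, 0, 0, 0, 0, 0],
)

```text
t: 2.9
eef_pos: [0.5262, 0.0952, 0.0697]
tool_rot: [0.988, 0.157, 0.001, -0.003]
force: [-0.3, -0.4, -0.6]
grip_width: -0.001
```

```bash
python3 g.py .523 .096 .049
python3 - <<'E'
from h import *
p,d=camera('side');cv2.imwrite('pics/a.png',cv2.resize(p[150:270,200:350],(750,600),interpolation=cv2.INTER_CUBIC))
E
```

```text
2.9 [0.5262 0.0952 0.0697] tool-shift [-0.0028 -0.0016  0.0207] turn to down [-0.007 -0.003  0.001] q [ 0.16  0.42 -0.51  1.96  0.26  0.83 -1.74] F [-0.34 -0.39 -0.61] dq 0.003
```

View pics/a.png

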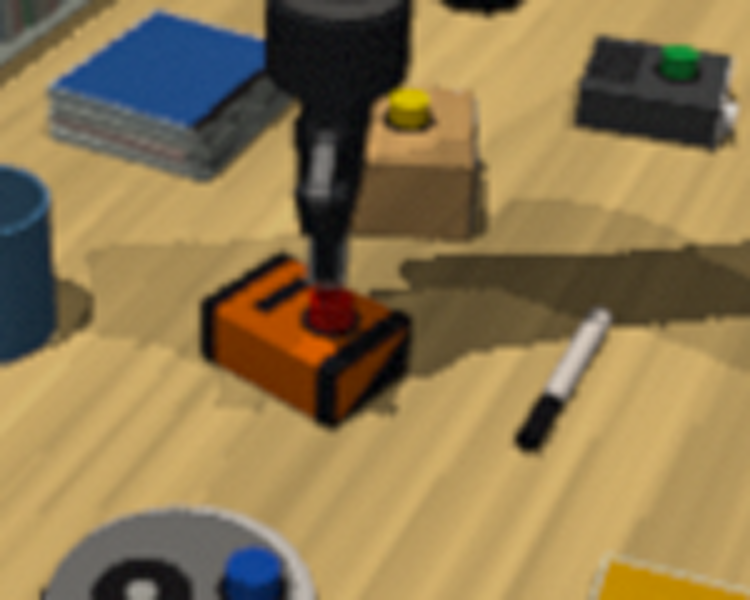

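The shut fingertip at (328,280) sits right over the red button at (330,310). I press slowly.

Call:
apply_moves(
  increments=[-0.003, -0.001, 0.003, 0, 0, 0, 0, 0, 0.003, 0, 0, 0, 0, 0, 0.003, 0, 0, 0, 0, 0, 0.002, 0, 0, 0, 0, 0, 0.002, 0, 0, 0],
)

```text
t: 3.45
eef_pos: [0.5236, 0.0958, 0.0571]
tool_rot: [0.988, 0.157, 0.002, -0.003]
force: [-0.7, -0.9, 2.7]
grip_width: -0.003
```

Contact, 2.7 N as expected.

Call:
apply_moves(
  increments=[0, 0, 0.002, 0, 0, 0, 0, 0, 0.002, 0, 0, 0, 0, 0, 0.002, 0, 0, 0],
)

```text
t: 3.75
eef_pos: [0.5236, 0.0958, 0.0509]
tool_rot: [0.988, 0.157, 0.002, -0.003]
force: [-1.2, -1.0, 1.3]
grip_width: -0.001
```

Call:
apply_moves(
  increments=[0, 0, 0.001, 0, 0, 0, 0, 0, 0, 0, 0, 0],
)

```text
t: 3.95
eef_pos: [0.5236, 0.0958, 0.0497]
tool_rot: [0.988, 0.157, 0.002, -0.003]
force: [0.2, -0.1, 1.1]
grip_width: 0.001
```

Call:
apply_moves(
  increments=[0, 0, -0.01, 0, 0, 0, 0, 0, -0.03, 0, 0, 0, 0, 0, -0.03, 0, 0, 0, 0.002, -0.03, 0, 0, 0, 0, 0.002, -0.04, 0, 0, 0, 0, 0.002, -0.04, 0, 0, 0, 0, 0.002, -0.04, 0, 0, 0, 0, 0, -0.025, 0, 0, 0, 0],
)

```text
t: 4.75
eef_pos: [0.4808, 0.2652, 0.128]
tool_rot: [0.989, 0.151, 0.006, -0.004]
force: [0.2, 0.7, -0.2]
grip_width: -0.005
```

```bash
python3 g.py .4725 .288 .055
```

```text
4.75 [0.4808 0.2652 0.128 ] tool-shift [-0.0021 -0.0239  0.0731] turn to down [-0.005 -0.012 -0.012] q [-0.09  0.36 -0.59  1.89  0.25  0.95 -2.07] F [ 0.21  0.75 -0.24] dq 0.515
```

Call:
apply_moves(
  increments=[-0.002, -0.014, 0, -0.004, -0.012, -0.01, 0, -0.003, 0.015, 0, 0, 0, 0, 0, 0.02, 0, 0, 0, 0, 0, 0.02, 0, 0, 0, 0, 0, 0.008, 0, 0, 0, 0, 0, 0, 0, 0, 0],
)

```text
t: 5.35
eef_pos: [0.4741, 0.2811, 0.0618]
tool_rot: [0.988, 0.157, 0.0, 0.0]
force: [-0.5, -0.3, -0.3]
grip_width: 0.001
```

```bash
python3 g.py .4725 .288 .055
python3 - <<'E'
from h import *
p,d=camera('side');cv2.imwrite('pics/b.png',cv2.resize(p[180:300,190:340],(750,600),interpolation=cv2.INTER_CUBIC))
E
```

```text
5.35 [0.4741 0.2811 0.0618] tool-shift [ 0.0006 -0.0071  0.0068] turn to down [ 0.    -0.     0.001] q [-0.16  0.46 -0.56  1.92  0.33  0.84 -2.15] F [-0.51 -0.35 -0.31] dq 0.014
```

View pics/b.png

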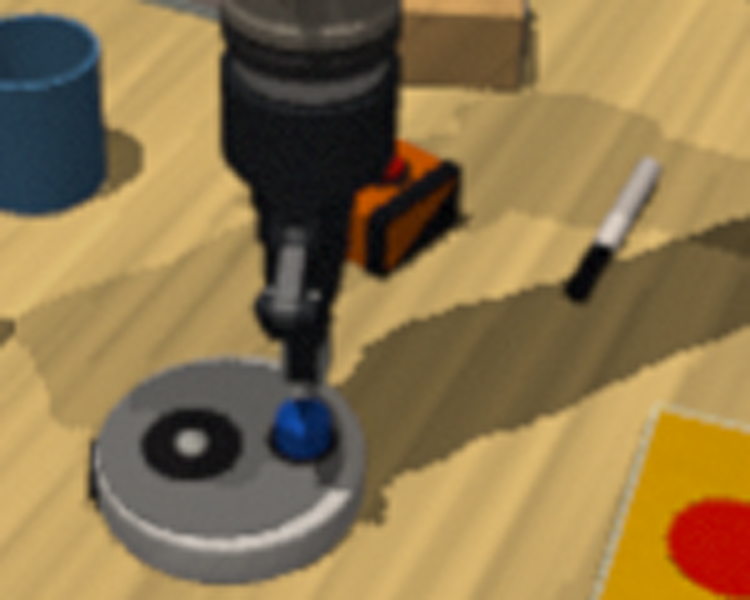

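The fingertip at (303,385) is over the blue button at (303,430), 7 mm too far back. The red button behind it looks lowered. I centre first, then press.

Call:
apply_moves(
  increments=[0, -0.007, 0, 0, 0, 0, 0, 0, 0.006, 0, 0, 0, 0, 0, 0.006, 0, 0, 0, 0, 0, 0.003, 0, 0, 0, 0, 0, 0.002, 0, 0, 0, 0, 0, 0.002, 0, 0, 0],
)

```text
t: 6.0
eef_pos: [0.4745, 0.2884, 0.0443]
tool_rot: [0.988, 0.156, 0.003, -0.0]
force: [-0.1, 0.7, -0.4]
grip_width: -0.002
```

Call:
apply_moves(
  increments=[-0.001, 0, 0.002, 0, 0, 0, 0, 0, 0.002, 0, 0, 0, 0, 0, 0.002, 0, 0, 0, 0, 0, 0.002, 0, 0, 0, 0, 0, 0.0015, 0, 0, 0],
)

```text
t: 6.5
eef_pos: [0.4742, 0.2883, 0.0351]
tool_rot: [0.988, 0.156, 0.004, -0.0]
force: [-1.1, -0.9, 2.3]
grip_width: -0.001
```

Call:
apply_moves(
  increments=[0, 0, 0.0015, 0, 0, 0, 0, 0, 0, 0, 0, 0],
)

```text
t: 6.7
eef_pos: [0.4742, 0.2883, 0.0333]
tool_rot: [0.988, 0.156, 0.004, -0.0]
force: [0.7, -0.2, 1.0]
grip_width: 0.0
```

Call:
apply_moves(
  increments=[0, 0, -0.01, 0, 0, 0, 0, 0, -0.04, 0, 0, 0, 0, 0, -0.04, 0, 0, 0, 0, 0, -0.03, 0, 0, 0, -0.01, 0.03, 0, 0, 0, 0, -0.015, 0.04, 0, 0, 0, 0, -0.015, 0.04, 0, 0, 0, 0, -0.015, 0.04, 0, 0, 0, 0],
)

```text
t: 7.5
eef_pos: [0.4675, 0.1335, 0.1616]
tool_rot: [0.986, 0.164, 0.007, -0.004]
force: [0.2, -0.1, 0.8]
grip_width: 0.0
```

```bash
python3 g.py .437 -.297 .15
```

```text
7.5 [0.4675 0.1335 0.1616] tool-shift [-0.1681  0.3976  0.0068] turn to down [-0.006 -0.014  0.015] q [ 0.15  0.2  -0.58  2.    0.13  0.96 -1.73] F [ 0.19 -0.14  0.83] dq 1.036
```

Call:
apply_moves(
  increments=[-0.017, 0.04, 0, -0.006, -0.014, 0.015, -0.017, 0.04, 0, 0, 0, 0, -0.017, 0.04, 0, 0, 0, 0, -0.017, 0.04, 0, 0, 0, 0, -0.017, 0.04, 0, 0, 0, 0, -0.017, 0.04, 0, 0, 0, 0, -0.017, 0.04, 0, 0, 0, 0, -0.017, 0.04, 0, 0, 0, 0],
)

```text
t: 8.3
eef_pos: [0.4362, -0.2255, 0.1673]
tool_rot: [0.987, 0.158, 0.005, 0.002]
force: [1.3, -0.6, 0.4]
grip_width: -0.002
```

```bash
python3 g.py .437 -.297 .15
```

```text
8.3 [ 0.4362 -0.2255  0.1673] tool-shift [-0.0217  0.0681  0.0175] turn to down [ 0.005 -0.01   0.003] q [ 0.66  0.18 -0.3   1.98  0.06  0.97 -0.92] F [ 1.26 -0.63  0.4 ] dq 0.9
```

Call:
apply_moves(
  increments=[-0.01, 0.03, 0, 0.004, -0.01, 0, -0.006, 0.02, 0, 0, 0, 0, 0, 0.005, 0.02, 0, 0, 0, 0, 0, 0.03, 0, 0, 0, 0, 0, 0.03, 0, 0, 0, 0, 0, 0.01, 0, 0, 0, 0, 0, 0, 0, 0, 0],
)

```text
t: 9.0
eef_pos: [0.4379, -0.2961, 0.0802]
tool_rot: [0.989, 0.151, 0.004, 0.005]
force: [-0.1, -0.2, 1.2]
grip_width: -0.001
```

```bash
python3 g.py .437 -.297 .065
```

```text
9.0 [ 0.4379 -0.2961  0.0802] tool-shift [-0.0012  0.0004  0.0152] turn to down [ 0.01  -0.005 -0.011] q [ 0.71  0.36 -0.24  1.98  0.12  0.81 -0.86] F [-0.12 -0.25  1.19] dq 0.008
```

Call:
apply_moves(
  increments=[-0.001, 0, 0.008, 0, 0, 0, 0, 0, 0.007, 0, 0, 0, 0, 0, 0.003, 0, 0, 0, 0, 0, 0, 0, 0, 0],
)

```text
t: 9.4
eef_pos: [0.4396, -0.2973, 0.0646]
tool_rot: [0.988, 0.151, 0.006, 0.007]
force: [-0.8, -0.1, -1.1]
grip_width: 0.004
```

```bash
python3 g.py .437 -.297 .053
python3 - <<'E'
from h import *
a,_=camera('side');b,_=camera('top')
f=lambda p:cv2.resize(p,(400,400),interpolation=cv2.INTER_CUBIC)
cv2.imwrite('pics/c.png',np.hstack([f(a[110:190,295:375]),f(b[205:285,350:430])]))
E
```

```text
9.4 [ 0.4396 -0.2973  0.0646] tool-shift [-0.0025 -0.0012  0.0115] turn to down [ 0.015 -0.01  -0.01 ] q [ 0.71  0.38 -0.24  1.99  0.13  0.77 -0.87] F [-0.76 -0.11 -1.1 ] dq 0.006
```

View pics/c.png

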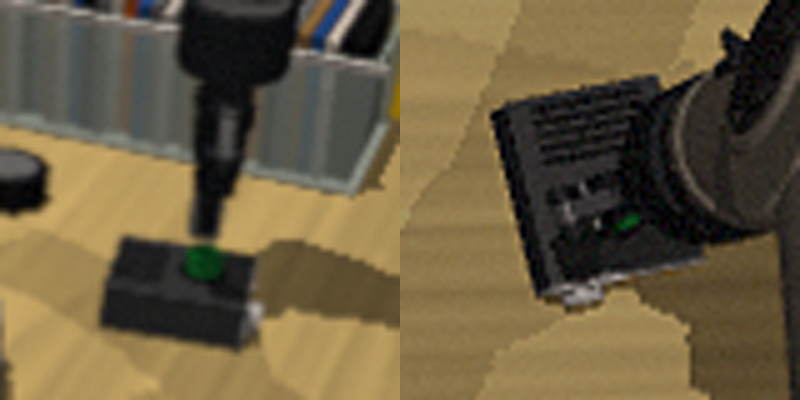

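The fingertip (205,235) is directly over the green button (203,262) in the side crop. I press slowly.

Call:
apply_moves(
  increments=[-0.002, -0.001, 0.003, 0, 0, 0, 0, 0, 0.003, 0, 0, 0, 0, 0, 0.003, 0, 0, 0, 0, 0, 0.002, 0, 0, 0, 0, 0, 0.002, 0, 0, 0],
)

```text
t: 10.0
eef_pos: [0.4383, -0.2976, 0.052]
tool_rot: [0.988, 0.151, 0.007, 0.007]
force: [-0.1, 0.3, 2.8]
grip_width: 0.001
```

Call:
apply_moves(
  increments=[0, 0, 0.002, 0, 0, 0, 0, 0, 0.002, 0, 0, 0, 0, 0, 0.002, 0, 0, 0, 0, 0, 0.001, 0, 0, 0, 0, 0, 0, 0, 0, 0],
)

```text
t: 10.5
eef_pos: [0.4383, -0.2977, 0.0446]
tool_rot: [0.988, 0.151, 0.007, 0.007]
force: [-0.4, 0.1, 1.0]
grip_width: 0.001
```

Call:
apply_moves(
  increments=[0, 0, 0.001, 0, 0, 0, 0, 0, -0.01, 0, 0, 0, 0, 0, -0.04, 0, 0, 0, 0, 0, -0.04, 0, 0, 0, 0, 0, -0.04, 0, 0, 0, -0.025, 0.03, 0, 0, 0, 0, -0.03, 0.03, 0, 0, 0, 0, -0.03, 0.03, 0, 0, 0, 0],
)

```text
t: 11.3
eef_pos: [0.388, -0.4042, 0.1837]
tool_rot: [0.987, 0.16, 0.01, 0.008]
force: [1.1, 0.2, 0.9]
grip_width: 0.003
```

Call:
apply_moves(
  increments=[-0.03, 0.035, 0, 0, 0, 0, -0.03, 0.035, 0, 0, 0, 0, -0.03, 0.035, 0, 0, 0, 0, -0.03, 0.035, 0, 0, 0, 0, -0.02, 0.02, 0, 0, 0, 0, 0, 0, 0, 0, 0, 0, 0, 0, 0, 0, 0, 0],
)

```text
t: 12.0
eef_pos: [0.2963, -0.6146, 0.1897]
tool_rot: [0.988, 0.156, 0.011, 0.013]
force: [-0.0, 0.7, -0.3]
grip_width: 0.005
```

Run:
```python
from h import *
p,d=camera('top');cv2.imwrite('pics/e.png',cv2.resize(p,(800,600),interpolation=cv2.INTER_CUBIC))
old=np.load('pics/top_d.npy')
print(get_state()['eef_pos'],get_state()['force'])
for k,z,(x,y),hue in(('red',.049,(241,217),0),('blue',.033,(169,239),110),('green',.043,(393,246),65),('yel',.077,(317,198),30)):
    s=np.s_[y-12:y+13,x-12:x+13];w=cv2.cvtColor(p[s],cv2.COLOR_BGR2HSV).astype(int)
    ok=(abs((w[...,0]-hue+90)%180-90)<(5 if hue==0 else 12))&(w[...,1]>150)
    ys,xs=np.nonzero(ok);P=np.array([world('top',a+x-12,b+y-12,depth=d[b+y-12,a+x-12]) for b,a in zip(ys,xs)])
    T=P[P[:,2]>np.percentile(P[:,2],90)-.004]
    print(k,'top z',np.median(T[:,2]).round(4),'expected',z,'centre',T[:,:2].mean(0).round(4),len(T))
```

```text
[ 0.29593173 -0.61462041  0.18974749] [ 0.09720109 -1.77830419 -0.5121607 ]
red top z 0.0496 expected 0.049 centre [0.5239 0.0974] 55
blue top z 0.0332 expected 0.033 centre [0.4728 0.2874] 62
green top z 0.0433 expected 0.043 centre [ 0.437  -0.2982] 61
yel top z 0.0772 expected 0.077 centre [ 0.5629 -0.102 ] 53
```

View pics/e.png

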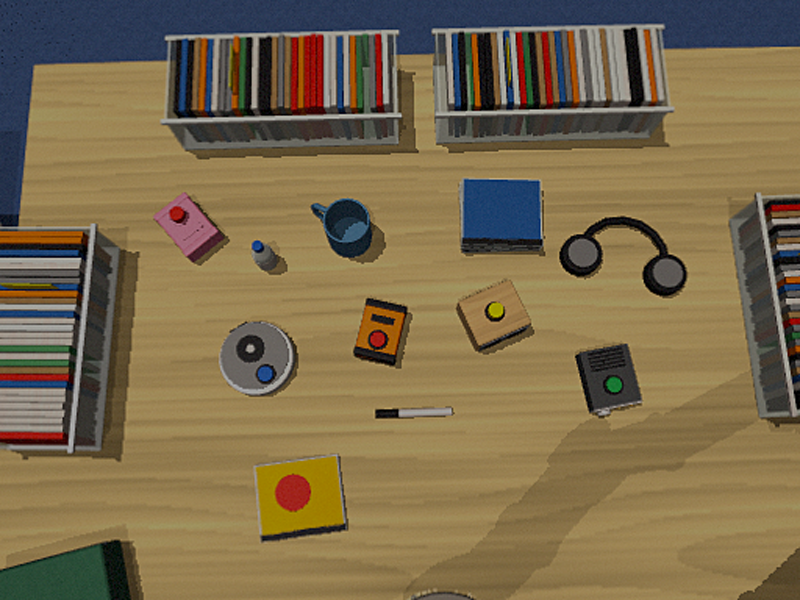

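All devices are where they were: red (377,340), blue (265,373), and green (614,385) are pressed, and yellow (495,311) is out. The arm is clear of the table, so I hand in.

```bash
python3 -c "from bench import sign_off; print(sign_off())"
```

```text
the job is handed in; nothing more can be done
None
```

I pressed the three buttons in the order you gave: red on the battery box, blue on the disc player, green on the amplifier. I used the shut fingertip, and force readings between steps never exceeded about 3 N. I then moved the arm clear and handed in at about 12 s; no verdict was reported.

- **Pressed buttons:** the last depth check put their tops at 49.6 mm (red), 33.2 mm (blue) and 43.3 mm (green). That is 9.4 to 9.8 mm of travel, well past the 6 mm needed to count as on.
- **Yellow button:** its top is still at 77 mm, so the loudspeaker is off.
- **Other objects:** the button centres agree with the first measurement to within about 2 mm. In the last top picture nothing looks moved.

No check failed. The only disagreement was up to about 4 mm between the top and side cameras in the first position measurement. Close-up pictures before each press showed the fingertip over the right button; blue needed a 7 mm correction first.

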